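# Load the last sample and hold the turntable's index plunger out

### The job

Put the amber sample bottle that is still standing on the bench upright into the one empty nest of the sample turntable while the table is still locked, all the way down; the glass is thin, so grip it lightly (no more than about 40 N) and set it down softly. Then take the black knob of the index plunger, pull it fully up against its spring so that the pin is clear of the index hole, and keep holding it there, without turning the table yourself, so that I can turn it: finish while holding the knob up. Leave the other bottles and the small beaker where they are.

Things in the scene. Friction and masses are not known exactly. Their poses are not given: they have to be found in the camera images.
- sample: The bottle to load: amber glass, white label, black cap; 30 mm diameter, 76 mm tall, about 40 g; straight body to grip from 3 to 46 mm above its base, narrower above. Stands upright on the bench right of the hot plate. Origin: centre of its underside. Thin glass: breaks if each finger presses it with more than 45 N or if it is pushed onto the turntable with more than 40 N.
- empty_nest (a point): Centre of the inner floor of the empty nest, 45 mm above the bench: the sample's underside belongs here. Nest: round black plastic cup on the turntable, 36 mm inside, mouth flared to 43 mm, rim 9 mm above this point and 50 mm across outside. One of four, 70 mm from the turntable's axis, 99 mm apart; the others hold bottles.
- plunger_knob (a point): Grip point inside the index plunger's knob, on its vertical axis; rises with it; 118 mm above the bench when home. Knob: black, round, upright, red dot on top; 26 mm diameter from 7 mm below to 8 mm above this point, top 11 mm above. Underside 16 mm below, over a 17 mm steel barrel; bracket arm (40 mm wide) 38 mm below. 69 mm from the centres of the two nearest nests, one of them the empty one.
- plunger (a joint): Travel of the index plunger in m: 0 = home (pin 8 mm deep in its hole in the turntable, table locked), grows as the knob is pulled straight up, 0.015 = fully back against its stop (pin 6 mm clear of the table). A spring pulls it home: about 5 N at the start, 11 N fully back; it does not stay out by itself.
- turntable (a joint): Angle of the turntable about its vertical axis, rad, 0 at the start. Locked by the pin; turns freely with little friction once the pin is out.
- indexer: The fixed base of the sample turntable: grey plate 236 x 150 mm bolted to the bench, aluminium disc of 210 mm diameter on top (upper side 42 mm above the bench) with a black hand knob in the middle (top at 71 mm). Origin on the turntable's axis at bench height, z up; its -x axis points from the axis to the plunger's bracket.
- bottle_1: Amber glass bottle with white label and black screw cap, the same as the sample; stands in the nest diagonally behind, to the indexer's +x -y; leave alone. Its top is 121 mm above the bench. Origin at the centre of its underside.
- bottle_2: Amber glass bottle with white label and black screw cap, the same as the sample; stands in the nest to the indexer's +x +y, across from the empty nest; leave alone. Origin at the centre of its underside.
- bottle_3: Amber glass bottle with white label and black screw cap, the same as the sample; stands in the nest to the indexer's -x +y, beside the plunger; leave alone. Origin at the centre of its underside.
- beaker_small: Small empty glass beaker, 56 mm diameter (65 over the spout), 70 mm tall, on the bench near the sample; leave alone. Origin at the centre of its underside.

How it is judged:
On the way:
1. the sample stands fully down and upright in the empty nest, let go, with the plunger still home (horizontal distance between sample and empty_nest below 0.006 m and z of sample in the frame of empty_nest between -0.004 and 0.004 m and angle between sample's own z axis and vertical below 0.1 rad and contact force between the fingers and sample below 0.1 N and value of joint plunger below 0.003 m), for 0.2 s.
At the end, for the whole second after the job is handed in: Sample at rest and untouched in the empty nest (within 6 mm of its centre, 4 mm of its floor, 0.1 rad of upright); fingers hold the plunger beyond 12.5 of its 15 mm; turntable within 0.06 rad of its start; other bottles and beaker upright (horizontal distance between sample and empty_nest below 0.006 m and z of sample in the frame of empty_nest between -0.004 and 0.004 m and angle between sample's own z axis and vertical below 0.1 rad and value of joint turntable between -0.06 and 0.06 rad and value of joint plunger above 0.0125 m and contact force between the fingers and plunger above 3 N and contact force between the fingers and sample below 0.1 N and linear speed of sample below 0.02 m/s and angle between each of bottle_1, bottle_2, bottle_3, beaker_small's own z axis and vertical below 0.2 rad); the arm keeps its last pose, push and grip.
It fails at once if the sample is squeezed: more than 90 N over both fingers together (45 N each) (contact force between the fingers and sample above 90 N).
It fails at once if the sample is set down on the turntable with more than 40 N (contact force between sample and turntable above 40 N).
It fails at once if the plunger is pulled before the sample is in its nest (value of joint plunger above 0.004 m and not (horizontal distance between sample and empty_nest below 0.006 m and z of sample in the frame of empty_nest between -0.004 and 0.004 m and angle between sample's own z axis and vertical below 0.1 rad)).
It fails at once if another bottle or the beaker is moved by more than 20 mm or tipped (distance of any of bottle_1, bottle_2, bottle_3, beaker_small from where it was at the start of the episode above 0.02 m or angle between any of bottle_1, bottle_2, bottle_3, beaker_small's own z axis and vertical above 0.35 rad).
It also fails if it takes over 56 s, if anything falls off the work surface, if the arm or the gripper's body presses on something with over 40 N, if the wrist force passes 120 N, or if a joint passes its speed limit or range.

### The arm

A 7-joint arm with a two-finger parallel gripper is mounted at the origin on a cart in front of the work surface, level with it; the furniture and walls round the work are solid. World frame = base frame: x ahead of the robot, y to its left, z up, the work surface at z = 0. Lengths are in m, angles in rad, forces in N, time in s.
With the tool pointing down it reaches from about 0.425 to 0.875 m from the base axis. Payload 8.4 kg.
Tool frame: the origin (TCP) lies where the fingers leave the gripper's body, on its centre line; the fingertips stand 73 mm ahead of it and the grasp point (between the pads) lies robot.hold_point_z ahead of it (robot.hold_point_z is the distance from the TCP to the grasp point, in m); z points along the fingers, y is the line along which they close (so a half turn about z gives the same grasp; the last joint's range is limited). The gripper opens to 85 mm and grips with 20 to 120 N. Pads are 22 mm wide; open, the fingers measure 114 mm over their backs; the gripper's body (76 mm by 85 mm) begins 54 mm behind the grasp point. The pads swing forward as they close: fully open they stand 13 mm farther back than shut.
Start: joints at [1.171, 0.333, 0.04, 1.465, -0.013, 1.343, -0.059], TCP at [0.193, -0.621, 0.304] pointing down, gripper open.
Joint ranges: [-2.58, 2.58], [-0.38, 2.09], [-1.3, 1.39], [0.25, 2.4], [-1.5, 4.64], [0.08, 2.09], [-2.65, 2.65]. Speed limits (rad/s): [2.22, 2.22, 2.79, 2.79, 3.14, 3.14, 3.14].

### API

Orientations are given as a rotation vector (axis times angle).
In Python, from cell import robot gives the robot as it stands.
- The arm moves only by the tool carry_out, never from a script. Its argument "rows" is a list of rows, each an object of numbers: "tx", "ty", "tz": the shift along the tool's x, y, z in units of 60 mm (1.0 is 60 mm); "ax", "ay", "az": the turn, a rotation vector about the tool's x, y, z in units of 10 degrees (1.0 is 10 degrees); "jaw": the opening, from 0 (shut) to 1 (fully open). In form: [{"tx": .., "ty": .., "tz": .., "ax": .., "ay": .., "az": .., "jaw": ..}, ...]. A call has 1 to 5 rows; each row shifts and turns the commanded pose from where the row before left it, along the tool's axes as they then stand; what a row does not reach is not made up. A row lasts 1/8 s, in which the tool goes at most 62.5 mm and 10.7 degrees, less where a joint would pass 70% of its speed; a pose out of reach is approached as far as the arm can. A call is refused whole if a number of a shift passes 1 or a number of a turn 1, either way. A call with a gripper value outside its range is refused whole. The fingers move at their own pace and stop on an object; "grip_force" is the grip in N (left out, the last holds). Time passes only in rows, so rows that do not move let the fingers close. It gives the time, the measured TCP pose, the force, the opening and the grip force at its end, in the units of the state.
- robot.state(): the state, without advancing time (a new reading comes with each control period).
- robot.camera(name): name is "scene" or "top" or "wrist"; returns a dict with "image" (384x512x3 uint8, red, green, blue), "range_z" (384x512 float32, m along the optical axis (not along the pixel's ray), 0 where there is no reading), "fov_y" (degrees; the focal length in pixels is half the picture's height over the tangent of half this angle, whatever the lens; pixels are square), "cx", "cy" (the principal point, pixels), "camera_from_world" (4x4, takes a point from world to camera coordinates). Camera axes: x right, y down, z forward; pixel columns grow to the right and rows downward; lengths in m; the calibration is good to about 2 mm. A picture is of the moment at which its call begins.
- robot.job_done(): hands the job in; it is judged then, once.
The state is a dict: "clock": time; "joint_pos": joint angles; "dq": joint speeds; "joint_efforts": joint torques, N m; "eef_pos": TCP position; "ee_rot": TCP orientation; "force": force on the tool from outside, world axes, zero at the start; "moment": the same for the moment, N m; "gripper_width": finger opening in m; "gripper_force": force on a finger pad.
Only numpy, scipy, OpenCV 4.12 (cv2) and the standard library are available. Lean on these libraries where they do the work, as an engineer would, in place of code of your own. Each camera call takes 0.05 s, during which the arm holds its last target. There are 200 camera calls.

## Working session

There is one attempt and no reset: what is moved stays moved. The work goes in short steps, Python scripts to look and compute and a tool call to move; the robot and the scene stay as the last step left them, time stands still between calls to the robot, and variables do not carry over. Pictures are saved under pics/ and viewed, at most 10 in all, crops included, and the job is handed in when it is done.

Besides the shell and the picture viewer there is one more tool, called by a JSON object that holds its "api" and its "payload". carry_out: Moves the arm, as the interface text tells. Its arguments: {"type":"object","properties":{"rows":{"type":"array","items":{"type":"object","properties":{"tx":{"type":"number"},"ty":{"type":"number"},"tz":{"type":"number"},"ax":{"type":"number"},"ay":{"type":"number"},"az":{"type":"number"},"jaw":{"type":"number"}}}},"grip_force":{"type":"number"}},"required":["rows"]}

```bash
mkdir -p pics; ls; cat > h.py <<'E'
import numpy as np,cv2
from cell import robot
from scipy.spatial.transform import Rotation as R
def snap(n):
    c=robot.camera(n); np.savez(f'{n}.npz',**c); return c
def K(c):
    return c['image'].shape[0]/2/np.tan(np.radians(c['fov_y'])/2)
def ray(c,u,v):
    T=np.array(c['camera_from_world']); d=np.array([(u-c['cx'])/K(c),(v-c['cy'])/K(c),1.])
    return -T[:3,:3].T@T[:3,3], T[:3,:3].T@d
def plane(c,u,v,z):
    o,d=ray(c,u,v); return o+d*(z-o[2])/d[2]
def cloud(c):
    v,u=np.mgrid[:384,:512]; z=c['range_z']; f=K(c); T=np.array(c['camera_from_world'])
    p=np.stack([(u-c['cx'])/f*z,(v-c['cy'])/f*z,z],-1)
    return (p-T[:3,3])@T[:3,:3]
E
python3 - <<'E'
from h import *
s=robot.state(); print({k:np.round(v,3) for k,v in s.items()},robot.hold_point_z)
ims=[]
for n in('scene','top'):
    c=snap(n); print(n,c['fov_y'],np.round(c['camera_from_world'],3).tolist()); cv2.imwrite(f'pics/{n}0.png',cv2.resize(c['image'][:,:,::-1],None,fx=1.5,fy=1.5))
E
```

```text
pics
{'clock': np.float64(0.0), 'joint_pos': array([ 1.171,  0.334,  0.04 ,  1.466, -0.013,  1.343, -0.059]), 'dq': array([-0.   , -0.   ,  0.   ,  0.   ,  0.   ,  0.001,  0.   ]), 'joint_efforts': array([ 0.0000e+00, -6.5854e+01,  1.3650e+00, -4.0554e+01,  1.7000e-02,
        1.2000e-02,  0.0000e+00]), 'eef_pos': array([ 0.192, -0.62 ,  0.303]), 'ee_rot': array([-3.105e+00, -4.700e-01,  1.000e-03]), 'force': array([-0.515,  0.835, -0.499]), 'moment': array([-0.017,  0.058,  0.01 ]), 'gripper_force': np.float64(0.0), 'gripper_width': np.float64(0.085)} 0.0539
scene 44.000125396647704 [[-0.896, -0.443, 0.019, 0.454], [-0.334, 0.647, -0.686, 0.285], [0.292, -0.621, -0.728, 1.107], [0.0, 0.0, 0.0, 1.0]]
top 50.95687518445112 [[0.013, -1.0, 0.005, -0.06], [-0.995, -0.014, -0.102, 0.528], [0.102, -0.003, -0.995, 1.299], [0.0, 0.0, 0.0, 1.0]]
```

View pics/scene0.png

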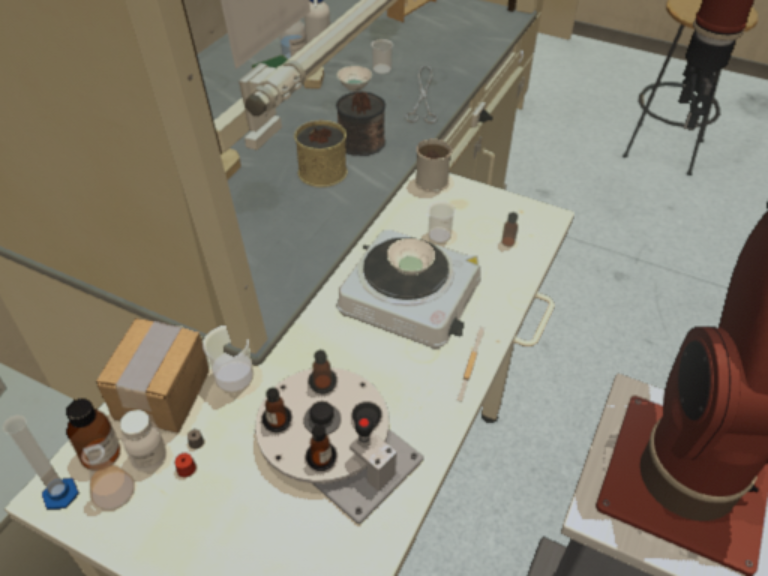

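View pics/top0.png

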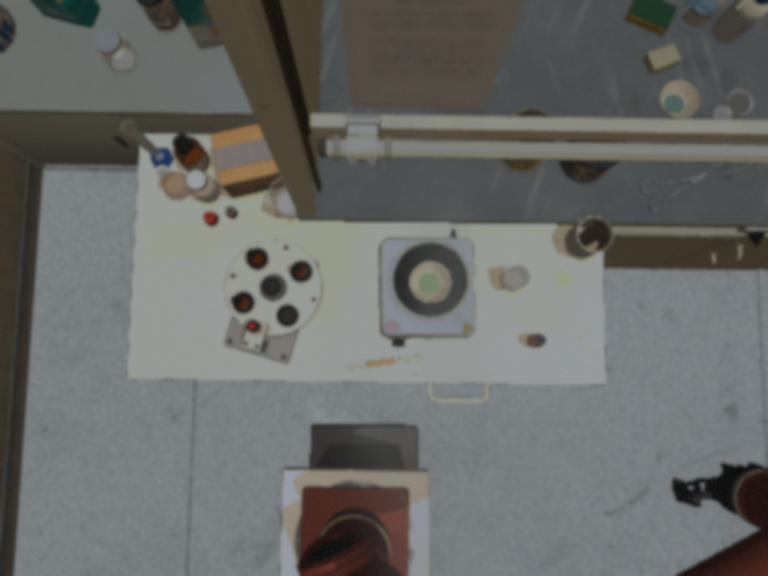

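The scene view shows the sample at (510,230), the knob's red dot at (364,423) and the empty nest behind the knob. The top view (same 1.5x scale) shows the sample at (534,340), the empty nest at (288,315), the red dot at (253,326), the hand knob at (272,287) and the beaker at (514,278).

```bash
cat >> h.py <<'E'
def tri(a,b):
    (o1,d1),(o2,d2)=a,b
    A=np.stack([d1,-d2],1); t=np.linalg.lstsq(A,o2-o1,rcond=None)[0]
    p,q=o1+d1*t[0],o2+d2*t[1]; return (p+q)/2,np.linalg.norm(p-q)
def blob(m,u,v,r=15):
    n,l,s,ce=cv2.connectedComponentsWithStats(m.astype(np.uint8))
    k=[i for i in range(1,n) if np.hypot(*(ce[i]-[u,v]))<r and s[i,4]>3]
    return [(np.round(ce[i],2).tolist(),s[i].tolist()) for i in k]
E
python3 - <<'E'
from h import *
S=dict(np.load('scene.npz'));T=dict(np.load('top.npz'))
def red(c):
    i=c['image'].astype(int); return (i[...,0]>130)&(i[...,1]<70)&(i[...,2]<70)
def dark(c,t=90): return c['image'].max(-1)<t
a=blob(red(S),243,282,10); b=blob(red(T),169,217,10); print(a,b)
if a and b: print('dot',tri(ray(S,*a[0][0]),ray(T,*b[0][0])))
print('hub',blob(dark(T),181,191,8))
print('nest',blob(dark(T),192,210,8))
print('sample',blob(dark(T,110),356,227,12),blob(dark(S,110),340,155,12))
for n,c,w in(('T',T,(340,370,215,240)),('S',S,(325,350,135,172))):
    P=cloud(c); q=P[w[2]:w[3],w[0]:w[1]].reshape(-1,3); q=q[(q[:,2]>.012)&(q[:,2]<.12)]
    print(n,len(q),q.min(0),q.max(0),q[q[:,2]>.06].mean(0))
# disc cloud
P=cloud(T); q=P[155:225,145:220].reshape(-1,3); m=(abs(q[:,2]-.042)<.006); print('disc',q[m].mean(0),m.sum(),q[m].min(0),q[m].max(0))
for nm,u,v in(('nest',192,210),('hub',181,191),('b1',200,181),('b2',171,172),('b3',161,201)): print(nm,P[v,u],plane(T,u,v,.05))
E
```

```text
[([242.4, 281.04], [240, 279, 6, 5, 25])] []
hub [([181.46, 191.22], [174, 184, 16, 16, 208])]
nest [([191.21, 209.8], [185, 203, 14, 14, 153])]
sample [([356.89, 226.56], [351, 223, 13, 9, 90])] [([340.13, 151.27], [335, 142, 10, 19, 127])]
T 94 [ 0.42380958 -0.3964122   0.01400993] [ 0.45007272 -0.37064153  0.08015813] [ 0.43620683 -0.38564954  0.07371244]
S 168 [ 0.42087022 -0.39346362  0.01259012] [ 0.45143382 -0.36807854  0.07761883] [ 0.43552112 -0.3842511   0.07026709]
disc [0.54334367 0.18120776 0.04275195] 2316 [0.43898052 0.08261252 0.03602266] [0.64661757 0.28995832 0.04799884]
nest [0.48106171 0.14836944 0.04995104] [0.4810584 0.148362  0.05     ]
hub [0.53987631 0.1821383  0.06976108] [0.54214688 0.1857108  0.05      ]
b1 [0.56855985 0.11841991 0.10032028] [0.57564235 0.12516607 0.05      ]
b2 [0.59681131 0.21117274 0.09337018] [0.60385996 0.22016654 0.05      ]
b3 [0.50444276 0.23793753 0.09878175] [0.50879227 0.24914436 0.05      ]
```

```bash
cat >> h.py <<'E'
def tool():
    s=robot.state(); return np.array(s['eef_pos']),R.from_rotvec(s['ee_rot'])
def go(x,y,z,yaw=None):
    """units to bring TCP to x,y,z pointing down with tool-y at yaw(deg); shift in the present tool axes"""
    p,r=tool(); d=np.array([x,y,z])-p; a=np.zeros(3)
    if yaw is not None:
        yv=np.array([np.cos(np.radians(yaw)),np.sin(np.radians(yaw)),0]); zv=np.array([0,0,-1.])
        t=R.from_matrix(np.stack([np.cross(yv,zv),yv,zv],1)); a=(r.inv()*t).as_rotvec(degrees=True)/10
    yv=r.as_matrix()[:,1]
    print('at',p.round(4),'yaw',np.degrees(np.arctan2(yv[1],yv[0])).round(1),'shift',(r.inv().apply(d)/.06).round(3),'turn',a.round(3))
E
python3 - <<'E'
from h import *
c=snap('wrist'); T=np.array(c['camera_from_world']); p,r=tool()
o=-T[:3,:3].T@T[:3,3]; print(c['fov_y'],'cam in tool',r.inv().apply(o-p).round(4),(r.inv().as_matrix()@T[:3,:3].T).round(3).tolist())
go(.436,-.384,.30,-73)
print(plane(dict(np.load('top.npz')),343,185,.07))
E
```

```text
64.76577785270456 cam in tool [ 0.0762 -0.0003 -0.0704] [[0.0, -0.956, -0.293], [1.0, 0.0, -0.0], [0.001, -0.293, 0.956]]
at [ 0.1925 -0.6206  0.3032] yaw -72.8 shift [ 5.044 -2.563  0.057] turn [-0.007  0.     0.024]
[ 0.5662454  -0.33458448  0.07      ]
```

{"api": "carry_out", "payload": {"rows": [{"tx":0.9,"ty":-0.46,"jaw":1},{"tx":0.9,"ty":-0.46},{"tx":0.9,"ty":-0.46},{"tx":0.9,"ty":-0.46},{"tx":0.9,"ty":-0.46}], "grip_force": 25}}

```text
$.rows[0]: bad value
```

{"api": "carry_out", "payload": {"rows": [{"tx":0.54,"ty":-0.26},{"tx":0,"jaw":0.85},{"tx":0}]}}

```text
$.rows[0]: bad value
```

```bash
python3 - <<'E'
from h import *
go(.436,-.384,.30,-73)
c=snap('wrist'); cv2.imwrite('pics/w1.png',cv2.resize(c['image'][:,:,::-1],None,fx=1.5,fy=1.5))
P=cloud(c).reshape(-1,3)
m=(abs(P[:,0]-.436)<.03)&(abs(P[:,1]+.384)<.03)&(P[:,2]>.055)&(P[:,2]<.1); q=P[m]
print(m.sum(),np.percentile(q,[1,50,99],axis=0).round(4)); t=q[q[:,2]>.07]; print('cap',len(t),(t.min(0)+t.max(0))/2,t.mean(0))
E
```

```text
at [ 0.1925 -0.6206  0.3032] yaw -72.8 shift [ 5.044 -2.563  0.057] turn [-0.007  0.     0.024]Traceback (most recent call last):
  File "<stdin>", line 6, in <module>
    return _quantile_unchecked(
        a, q, axis, out, overwrite_input, method, keepdims, weights)
    return _ureduce(a,
                    func=_quantile_ureduce_func,
    ...<5 lines>...
                    overwrite_input=overwrite_input,
                    method=method)
    r = func(a, **kwargs)
    result = _quantile(arr,
                       quantiles=q,
    ...<2 lines>...
                       out=out,
                       weights=wgt)
    slices_having_nans = np.isnan(arr[-1, ...])
                                  ~~~^^^^^^^^^
IndexError: index -1 is out of bounds for axis 0 with size 0
```

View pics/w1.png

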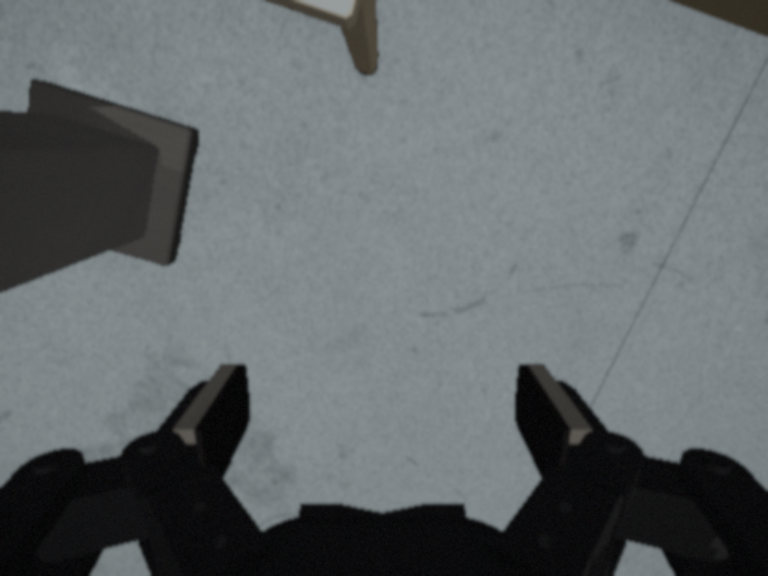

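The move was refused, so this picture shows only the floor and the open fingers at (215,410) and (555,410). Rows probably need every field, so I'll fill them all in.

{"api": "carry_out", "payload": {"rows": [{"tx":0.9,"ty":-0.46,"tz":0,"ax":0,"ay":0,"az":0,"jaw":1},{"tx":0.9,"ty":-0.46,"tz":0,"ax":0,"ay":0,"az":0,"jaw":1},{"tx":0.9,"ty":-0.46,"tz":0,"ax":0,"ay":0,"az":0,"jaw":1},{"tx":0.9,"ty":-0.46,"tz":0,"ax":0,"ay":0,"az":0,"jaw":1},{"tx":0.9,"ty":-0.46,"tz":0,"ax":0,"ay":0,"az":0,"jaw":1}], "grip_force": 25}}

```text
clock: 0.82
eef_pos: [0.4107, -0.4074, 0.304]
ee_rot: [3.106, 0.47, 0.0]
force: [0.8, -0.6, -0.3]
gripper_width: 0.0854
gripper_force: 0.0
```

{"api": "carry_out", "payload": {"rows": [{"tx":0.54,"ty":-0.26,"tz":0,"ax":0,"ay":0,"az":0,"jaw":0.85},{"tx":0,"ty":0,"tz":0,"ax":0,"ay":0,"az":0,"jaw":0.85},{"tx":0,"ty":0,"tz":0,"ax":0,"ay":0,"az":0,"jaw":0.85}]}}

```text
clock: 1.2
eef_pos: [0.4353, -0.3851, 0.3038]
ee_rot: [3.106, 0.47, -0.001]
force: [0.7, -0.5, -0.2]
gripper_width: 0.0724
gripper_force: 0.0
```

```bash
python3 - <<'E'
from h import *
go(.436,-.384,.30,-73)
c=snap('wrist'); cv2.imwrite('pics/w2.png',cv2.resize(c['image'][:,:,::-1],None,fx=1.5,fy=1.5))
P=cloud(c).reshape(-1,3)
m=(abs(P[:,0]-.436)<.03)&(abs(P[:,1]+.384)<.03)&(P[:,2]>.055)&(P[:,2]<.1); q=P[m]
print(m.sum())
if m.sum():
  print(np.percentile(q,[1,50,99],axis=0).round(4)); t=q[q[:,2]>.07]; print('cap',len(t),(t.min(0)+t.max(0))/2,t.mean(0))
E
```

```text
at [ 0.4353 -0.3851  0.3038] yaw -72.8 shift [ 0.017 -0.015  0.062] turn [0.    0.004 0.02 ]
357
[[ 0.429  -0.3957  0.0555]
 [ 0.4398 -0.3861  0.0757]
 [ 0.4475 -0.3771  0.0776]]
cap 297 [ 0.43784973 -0.38673809  0.07397727] [ 0.43834894 -0.3865841   0.07573427]
```

View pics/w2.png

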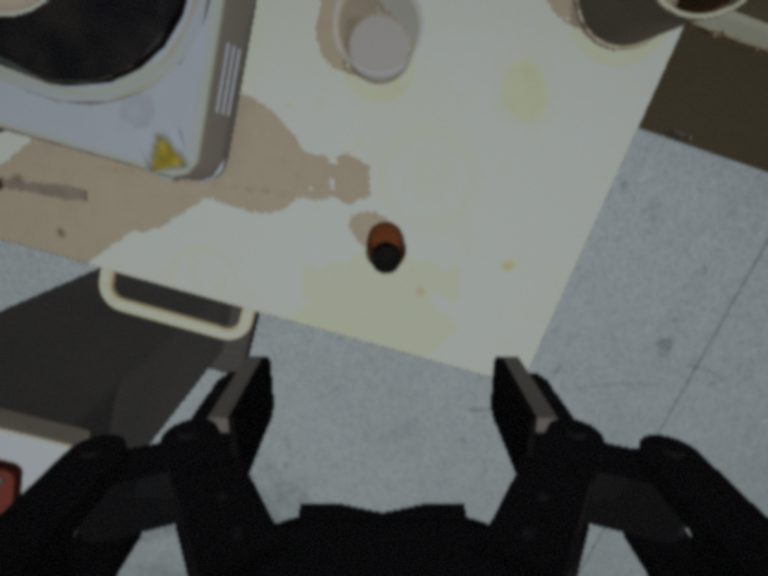

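The sample's cap is at (386,258) in the view: top at 0.076 m, centre about (0.4375,-0.386), in agreement with the other cameras. Next I descend.

{"api": "carry_out", "payload": {"rows": [{"tx":0.03,"ty":0.03,"tz":0.8,"ax":0,"ay":0,"az":0,"jaw":0.8},{"tx":0,"ty":0,"tz":0.8,"ax":0,"ay":0,"az":0,"jaw":0.8},{"tx":0,"ty":0,"tz":0.8,"ax":0,"ay":0,"az":0,"jaw":0.8},{"tx":0,"ty":0,"tz":0.7,"ax":0,"ay":0,"az":0,"jaw":0.8},{"tx":0,"ty":0,"tz":0.5,"ax":0,"ay":0,"az":0,"jaw":0.8}], "grip_force": 25}}

```text
clock: 1.88
eef_pos: [0.4362, -0.3867, 0.0858]
ee_rot: [-3.106, -0.466, 0.003]
force: [0.8, -0.6, -0.2]
gripper_width: 0.0688
gripper_force: 0.0
```

{"api": "carry_out", "payload": {"rows": [{"tx":0,"ty":0,"tz":0,"ax":0,"ay":0,"az":0,"jaw":0.6},{"tx":0,"ty":0,"tz":0,"ax":0,"ay":0,"az":0,"jaw":0.45},{"tx":0,"ty":0,"tz":0,"ax":0,"ay":0,"az":0,"jaw":0.38},{"tx":0,"ty":0,"tz":0,"ax":0,"ay":0,"az":0,"jaw":0.3},{"tx":0,"ty":0,"tz":0,"ax":0,"ay":0,"az":0,"jaw":0.3}], "grip_force": 25}}

```text
clock: 2.5
eef_pos: [0.4388, -0.3865, 0.0896]
ee_rot: [3.104, 0.47, 0.002]
force: [-1.3, -0.1, 6.2]
gripper_width: 0.029
gripper_force: 24.7
```

{"api": "carry_out", "payload": {"rows": [{"tx":0,"ty":0,"tz":-0.3,"ax":0,"ay":0,"az":0,"jaw":0.3},{"tx":0,"ty":0,"tz":-0.8,"ax":0,"ay":0,"az":0,"jaw":0.3},{"tx":0,"ty":0,"tz":-0.8,"ax":0,"ay":0,"az":0,"jaw":0.3},{"tx":0,"ty":0,"tz":-0.8,"ax":0,"ay":0,"az":0,"jaw":0.3},{"tx":0,"ty":0,"tz":-0.8,"ax":0,"ay":0,"az":0,"jaw":0.3}], "grip_force": 25}}

```text
clock: 3.12
eef_pos: [0.4379, -0.3853, 0.3011]
ee_rot: [3.105, 0.471, 0.001]
force: [0.6, -0.3, -1.7]
gripper_width: 0.0291
gripper_force: 25.0
```

```bash
python3 - <<'E'
from h import *
c=snap('wrist'); p,r=tool(); P=cloud(c).reshape(-1,3); q=r.inv().apply(P-p)
m=(c['range_z'].ravel()>0)&(abs(q[:,0])<.025)&(abs(q[:,1])<.013)&(q[:,2]>0)&(q[:,2]<.12)
t=q[m]; print(m.sum(),np.percentile(t,[1,50,99],axis=0).round(4)); k=t[t[:,2]<np.percentile(t[:,2],40)+.002]; print('cap in tool',k.mean(0),robot.state()['gripper_width'])
cv2.imwrite('pics/w3.png',c['image'][200:,:,::-1])
go(.50,-.25,.30,-73+22)
E
```

```text
8444 [[-0.0059 -0.0126  0.0003]
 [ 0.0071 -0.0004  0.0355]
 [ 0.0175  0.0128  0.0895]]
cap in tool [ 0.00665636 -0.00038885  0.01387464] 0.02922558777397714
at [ 0.4395 -0.3865  0.3083] yaw -72.8 shift [ 1.636 -1.875  0.131] turn [ 0.054 -0.023 -2.176]
```

View pics/w3.png

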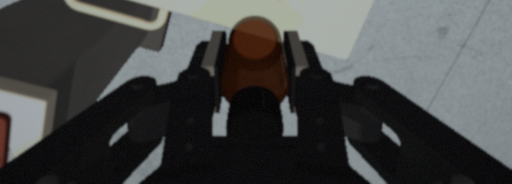

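The bottle is held straight between the pads (neck at (254,110) in the crop, shoulder and body front above). Now I swing along an arc towards the turntable.

{"api": "carry_out", "payload": {"rows": [{"tx":0.4,"ty":-0.3,"tz":0,"ax":0,"ay":0,"az":-0.3,"jaw":0.3},{"tx":0.72,"ty":-0.61,"tz":0,"ax":0,"ay":0,"az":-0.58,"jaw":0.3},{"tx":0.72,"ty":-0.61,"tz":0,"ax":0,"ay":0,"az":-0.58,"jaw":0.3},{"tx":0.72,"ty":-0.61,"tz":0,"ax":0,"ay":0,"az":-0.58,"jaw":0.3},{"tx":0.72,"ty":-0.61,"tz":0,"ax":0,"ay":0,"az":-0.58,"jaw":0.3}], "grip_force": 25}}

```text
clock: 3.8
eef_pos: [0.536, -0.1477, 0.298]
ee_rot: [-2.915, -1.171, 0.0]
force: [1.0, -0.5, -0.7]
gripper_width: 0.0291
gripper_force: 25.0
```

{"api": "carry_out", "payload": {"rows": [{"tx":0.72,"ty":-0.61,"tz":0,"ax":0,"ay":0,"az":-0.58,"jaw":0.3},{"tx":0.72,"ty":-0.61,"tz":0,"ax":0,"ay":0,"az":-0.58,"jaw":0.3},{"tx":0.6,"ty":-0.5,"tz":0,"ax":0,"ay":0,"az":-0.58,"jaw":0.3},{"tx":0.3,"ty":-0.3,"tz":0,"ax":0,"ay":0,"az":-0.4,"jaw":0.3},{"tx":0,"ty":0,"tz":0,"ax":0,"ay":0,"az":0,"jaw":0.3}]}}

```text
clock: 4.42
eef_pos: [0.5306, 0.0352, 0.2981]
ee_rot: [-2.648, -1.69, 0.0]
force: [-0.1, -0.7, -0.4]
gripper_width: 0.0293
gripper_force: 25.0
```

```bash
python3 - <<'E'
from h import *
go(.46,.11,.30,-15)
c=snap('wrist'); cv2.imwrite('pics/w4.png',cv2.resize(c['image'][:,:,::-1],None,fx=1.5,fy=1.5))
E
```

```text
at [0.5306 0.0352 0.2981] yaw -24.9 shift [ 0.635 -1.592 -0.032] turn [-0.001  0.    -0.99 ]
```

View pics/w4.png

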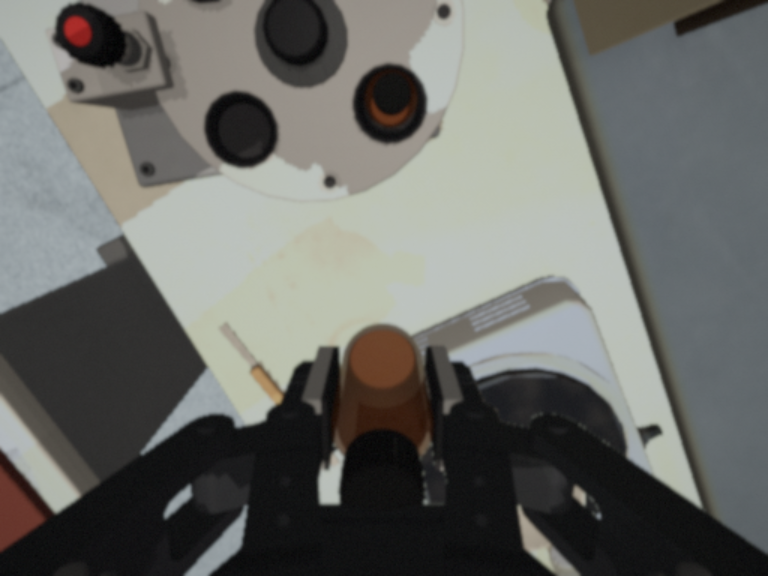

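The empty nest is at (241,129), the knob with its red dot at (80,32), and the bottle base appears at (382,358). I'll fit the nest rim and red dot here, then again from a second place.

```bash
cat >> h.py <<'E'
def nest(c,u,v,t=70):
    m=(c['image'].max(-1)<t).astype(np.uint8)
    cs,_=cv2.findContours(m,cv2.RETR_EXTERNAL,cv2.CHAIN_APPROX_NONE)
    k=[a for a in cs if len(a)>40 and cv2.pointPolygonTest(a,(u,v),True)>-6]
    if not k: return None
    return cv2.fitEllipse(max(k,key=cv2.contourArea))
def dot(c,u,v):
    i=c['image'].astype(int); m=(i[...,0]>120)&(i[...,1]<75)&(i[...,2]<75); return blob(m,u,v,25)
E
python3 - <<'E'
from h import *
c=dict(np.load('wrist.npz')); np.savez('wA.npz',**c)
for t in(50,60,70,90):
    e=nest(c,161,86,t); print(t,e, e and plane(c,*e[0],.054))
d=dot(c,52,21); print(d,[plane(c,*x[0],.129) for x in d])
P=cloud(c).reshape(384,512,3); print(P[84:88,158:163].mean((0,1)), P[21,50:54])
# bottle base in tool: amber front edge
i=c['image'].astype(int); am=(i[...,0]>i[...,2]+25)&(i[...,0]>60); col=np.where(am[200:300,245:265].any(1))[0]; 
p,r=tool(); 
import sys
m=am[205:330,215:295]; print('top row',[np.where(am[200:300,k])[0][:1]+200 for k in (246,250,254,258,262)])
for row in (222,235,250): 
    k=np.where(am[row,225:285])[0]; print(row,k.min()+225,k.max()+225)
E
```

```text
50 ((160.1550750732422, 85.80554962158203), (44.565528869628906, 49.163597106933594), 144.7916717529297) [0.48315504 0.1516803  0.054     ]
60 ((160.14794921875, 85.8886489868164), (44.95762252807617, 49.65204620361328), 145.54379272460938) [0.48310967 0.15161596 0.054     ]
70 ((160.21852111816406, 85.80152130126953), (45.536521911621094, 50.24995803833008), 145.05043029785156) [0.48321358 0.15165729 0.054     ]
90 ((160.21250915527344, 85.76083374023438), (46.361717224121094, 51.035343170166016), 143.27745056152344) [0.48322731 0.15169272 0.054     ]
[([51.19, 19.92], [43, 11, 17, 19, 246])] [array([0.45458944, 0.21100344, 0.129     ])]
[0.48495179 0.15081662 0.06154016] [[0.4547605  0.2094868  0.13193139]
 [0.45467701 0.20989341 0.13035712]
 [0.45506197 0.2098455  0.12979806]
 [0.45590437 0.20934966 0.13024786]]
top row [array([220]), array([218]), array([218]), array([218]), array([220])]
222 240 268
235 232 277
250 228 279
```

{"api": "carry_out", "payload": {"rows": [{"tx":0.3,"ty":-0.5,"tz":0,"ax":0,"ay":0,"az":-0.5,"jaw":0.3},{"tx":0.0,"ty":-0.4,"tz":0,"ax":0,"ay":0,"az":-0.5,"jaw":0.3},{"tx":0,"ty":-0.4,"tz":0,"ax":0,"ay":0,"az":0,"jaw":0.3},{"tx":0,"ty":0,"tz":0,"ax":0,"ay":0,"az":0,"jaw":0.3},{"tx":0,"ty":0,"tz":0,"ax":0,"ay":0,"az":0,"jaw":0.3}]}}

```text
clock: 5.1
eef_pos: [0.4669, 0.0752, 0.2981]
ee_rot: [2.497, 1.905, 0.0]
force: [-0.0, 0.3, -0.1]
gripper_width: 0.0291
gripper_force: 25.0
```

```bash
python3 - <<'E'
from h import *
go(.46,.11,.30,-15)
c=snap('wrist'); cv2.imwrite('pics/w5.png',cv2.resize(c['image'][:,:,::-1],None,fx=1.5,fy=1.5))
E
```

```text
at [0.4669 0.0752 0.2981] yaw -15.3 shift [ 0.529 -0.265 -0.032] turn [ 0.004  0.001 -0.033]
```

View pics/w5.png

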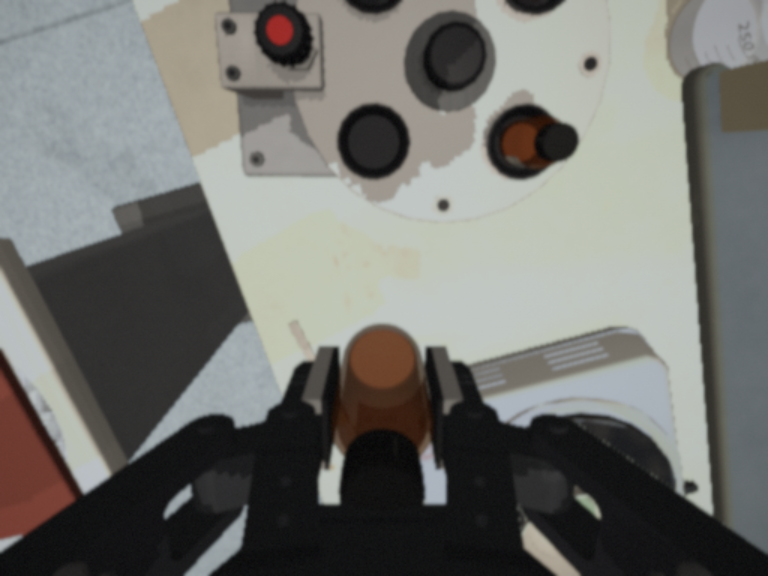

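The nest is now at (374,141) and the dot at (280,31). I'll triangulate both and work out where the bottle's base sits in the tool frame.

```bash
python3 - <<'E'
from h import *
A=dict(np.load('wA.npz'));B=dict(np.load('wrist.npz'))
ea=nest(A,161,86)[0]; eb=nest(B,249,94)
print(eb,'B rim',plane(B,*eb[0],.054)); print('tri nest',tri(ray(A,*ea),ray(B,*eb[0])))
da=dot(A,52,21)[0][0]; db=dot(B,187,20)[0][0]; print('dot',da,db,plane(B,*db,.129),tri(ray(A,*da),ray(B,*db)))
p,r=tool(); print('wrist-tool bias check')
o,d=ray(B,254.5,217.5); o=r.inv().apply(o-p); d=r.inv().apply(d)
for z in(.0866,.0896,.092): print('base front in tool',z,(o+d*(z-o[2])/d[2]).round(4))
# lower circle of the base: amber top arc
n=eb and plane(B,*eb[0],.054); go(n[0],n[1],.17,-15)
E
```

```text
((248.5565948486328, 93.82656860351562), (45.98514938354492, 48.31699752807617), 178.9017791748047) B rim [0.48294007 0.15168929 0.054     ]
tri nest (array([0.48295432, 0.1517474 , 0.05309197]), np.float64(0.00011116606231712203))
dot [51.19, 19.92] [185.98, 19.65] [0.45491737 0.21066467 0.129     ] (array([0.45511373, 0.21040304, 0.13021491]), np.float64(0.000124056480682921))
wrist-tool bias check
base front in tool 0.0866 [0.0107 0.001  0.0866]
base front in tool 0.0896 [0.0094 0.001  0.0896]
base front in tool 0.092 [0.0084 0.001  0.092 ]
at [0.467  0.0755 0.298 ] yaw -15.3 shift [ 1.296 -0.079  2.133] turn [ 0.001 -0.001 -0.03 ]
```

```bash
python3 - <<'E'
from h import *
c=dict(np.load('wrist.npz')); T=np.array(c['camera_from_world']); p,r=tool(); P=cloud(c); q=r.inv().apply(P.reshape(-1,3)-p).reshape(P.shape)
for v in range(206,345,6): print(v,q[v,252:258].mean(0).round(4),c['image'][v,254],end=' | ')
cv2.imwrite('pics/w6.png',cv2.resize(c['image'][200:340,190:320,::-1],None,fx=4,fy=4,interpolation=cv2.INTER_CUBIC))
S=snap('scene'); cv2.imwrite('pics/s2.png',cv2.resize(S['image'][200:330,130:330,::-1],None,fx=4,fy=4,interpolation=cv2.INTER_CUBIC))
E
```

```text
206 [-0.0606  0.0012  0.298 ] [192 198 194] | 212 [-0.0691  0.0012  0.2983] [193 199 194] | 218 [0.0129 0.001  0.0806] [98 84 72] | 224 [0.0129 0.001  0.0726] [112  71  46] | 230 [0.0128 0.001  0.0655] [111  70  46] | 236 [0.0234 0.0009 0.0369] [111  69  46] | 242 [0.0128 0.001  0.0527] [110  68  44] | 248 [0.0128 0.001  0.047 ] [109  67  43] | 254 [0.0125 0.001  0.0423] [111  68  45] | 260 [0.0112 0.001  0.0397] [71 43 30] | 266 [0.0205 0.0009 0.0199] [69 44 30] | 272 [0.0084 0.001  0.0352] [62 38 25] | 278 [0.0074 0.001  0.0326] [56 30 15] | 284 [0.0064 0.001  0.0302] [51 27 14] | 290 [0.0076 0.001  0.0247] [11 13 12] | 296 [0.0075 0.001  0.0213] [14 10 12] | 302 [0.0075 0.001  0.0181] [10  7 10] | 308 [0.0074 0.001  0.015 ] [12 13 13] | 314 [0.0064 0.001  0.0133] [19 20 19] | 320 [0.0038 0.001  0.0135] [14 13 14] | 326 [0.0014 0.001  0.0135] [18 16 16] | 332 [-0.0009  0.001   0.0133] [16 15 14] | 338 [-0.003   0.001   0.0128] [15 16 15] | 344 [ 0.011   0.001  -0.0042] [15 18 17] |
```

View pics/w6.png

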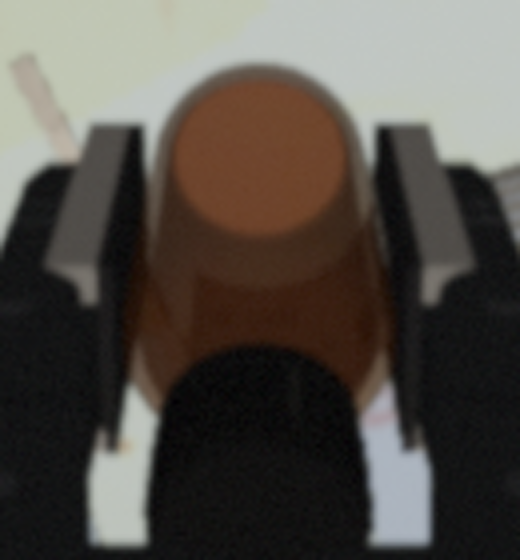

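Depth shows the held bottle upright: its front face stays at x=0.0129 in the tool frame, so its centre is about (-0.002, 0.001). The cap top is at 0.0134, putting the base at 0.0894. The nest is at (0.483,0.1517), rim measured at 0.053 against 0.054 given. Now I go over the nest.

{"api": "carry_out", "payload": {"rows": [{"tx":0.5,"ty":-0.03,"tz":0,"ax":0,"ay":0,"az":0,"jaw":0.3},{"tx":0.5,"ty":-0.03,"tz":0,"ax":0,"ay":0,"az":0,"jaw":0.3},{"tx":0.33,"ty":-0.03,"tz":0.4,"ax":0,"ay":0,"az":0,"jaw":0.3},{"tx":0,"ty":0,"tz":0.8,"ax":0,"ay":0,"az":0,"jaw":0.3},{"tx":0,"ty":0,"tz":0.7,"ax":0,"ay":0,"az":0,"jaw":0.3}]}}

```text
clock: 5.82
eef_pos: [0.4823, 0.1549, 0.1823]
ee_rot: [-2.495, -1.908, 0.0]
force: [0.2, -0.8, -0.1]
gripper_width: 0.0292
gripper_force: 25.1
```

{"api": "carry_out", "payload": {"rows": [{"tx":0,"ty":0,"tz":0.4,"ax":0,"ay":0,"az":0,"jaw":0.3},{"tx":0,"ty":0,"tz":0,"ax":0,"ay":0,"az":0,"jaw":0.3},{"tx":0,"ty":0,"tz":0,"ax":0,"ay":0,"az":0,"jaw":0.3}]}}

```text
clock: 6.2
eef_pos: [0.4827, 0.1552, 0.1609]
ee_rot: [2.496, 1.908, 0.002]
force: [0.1, 0.6, 0.3]
gripper_width: 0.029
gripper_force: 25.0
```

```bash
python3 - <<'E'
from h import *
go(.4825,.1540,.1344,-15)
c=snap('wrist')
S=snap('scene'); a=cv2.resize(S['image'][200:330,150:330,::-1],None,fx=3,fy=3,interpolation=cv2.INTER_CUBIC); b=c['image'][:,90:,::-1][:390]
b=cv2.copyMakeBorder(b,0,6,0,0,cv2.BORDER_CONSTANT); im=np.hstack([a[:,:378],b]); print(im.shape); cv2.imwrite('pics/w7.png',im)
E
```

```text
at [0.4827 0.1552 0.1609] yaw -15.2 shift [-0.021  0.002  0.441] turn [ 0.004 -0.005 -0.019]
(390, 800, 3)
```

View pics/w7.png

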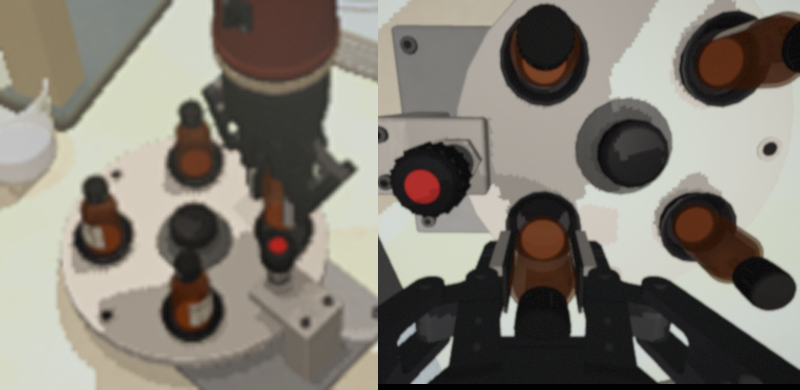

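The base hangs centred over the nest mouth (543,215), with the knob to its left at (423,187). I descend slowly.

{"api": "carry_out", "payload": {"rows": [{"tx":-0.02,"ty":0,"tz":0.1,"ax":0,"ay":0,"az":0,"jaw":0.3},{"tx":0,"ty":0,"tz":0.1,"ax":0,"ay":0,"az":0,"jaw":0.3},{"tx":0,"ty":0,"tz":0.1,"ax":0,"ay":0,"az":0,"jaw":0.3},{"tx":0,"ty":0,"tz":0.06,"ax":0,"ay":0,"az":0,"jaw":0.3},{"tx":0,"ty":0,"tz":0,"ax":0,"ay":0,"az":0,"jaw":0.3}]}}

```text
clock: 6.92
eef_pos: [0.4814, 0.1539, 0.138]
ee_rot: [-2.495, -1.909, 0.001]
force: [-0.3, 0.0, 0.5]
gripper_width: 0.029
gripper_force: 25.0
```

{"api": "carry_out", "payload": {"rows": [{"tx":0,"ty":0,"tz":0.02,"ax":0,"ay":0,"az":0,"jaw":0.3},{"tx":0,"ty":0,"tz":0.02,"ax":0,"ay":0,"az":0,"jaw":0.3},{"tx":0,"ty":0,"tz":0,"ax":0,"ay":0,"az":0,"jaw":0.3},{"tx":0,"ty":0,"tz":0,"ax":0,"ay":0,"az":0,"jaw":0.3}]}}

```text
clock: 7.42
eef_pos: [0.4816, 0.154, 0.136]
ee_rot: [-2.495, -1.909, -0.0]
force: [0.4, 0.6, -1.2]
gripper_width: 0.0289
gripper_force: 25.0
```

{"api": "carry_out", "payload": {"rows": [{"tx":0,"ty":0,"tz":0.015,"ax":0,"ay":0,"az":0,"jaw":0.3},{"tx":0,"ty":0,"tz":0,"ax":0,"ay":0,"az":0,"jaw":0.3},{"tx":0,"ty":0,"tz":0,"ax":0,"ay":0,"az":0,"jaw":0.3}]}}

```text
clock: 7.8
eef_pos: [0.4816, 0.154, 0.135]
ee_rot: [-2.495, -1.909, -0.0]
force: [0.5, 0.0, 0.5]
gripper_width: 0.0293
gripper_force: 25.0
```

{"api": "carry_out", "payload": {"rows": [{"tx":0,"ty":0,"tz":0.01,"ax":0,"ay":0,"az":0,"jaw":0.3},{"tx":0,"ty":0,"tz":0,"ax":0,"ay":0,"az":0,"jaw":0.3},{"tx":0,"ty":0,"tz":0,"ax":0,"ay":0,"az":0,"jaw":0.3}]}}

```text
clock: 8.18
eef_pos: [0.4817, 0.154, 0.1346]
ee_rot: [2.495, 1.909, 0.0]
force: [-1.2, -1.4, 3.4]
gripper_width: 0.0291
gripper_force: 25.4
```

Light contact at 3.4 N, at the expected height. Release gently.

{"api": "carry_out", "payload": {"rows": [{"tx":0,"ty":0,"tz":0,"ax":0,"ay":0,"az":0,"jaw":0.38},{"tx":0,"ty":0,"tz":0,"ax":0,"ay":0,"az":0,"jaw":0.45},{"tx":0,"ty":0,"tz":0,"ax":0,"ay":0,"az":0,"jaw":0.55},{"tx":0,"ty":0,"tz":0,"ax":0,"ay":0,"az":0,"jaw":0.55},{"tx":0,"ty":0,"tz":0,"ax":0,"ay":0,"az":0,"jaw":0.55}]}}

```text
clock: 8.8
eef_pos: [0.4816, 0.1539, 0.1344]
ee_rot: [-2.495, -1.909, -0.0]
force: [-0.7, -0.5, 0.5]
gripper_width: 0.0469
gripper_force: 0.0
```

{"api": "carry_out", "payload": {"rows": [{"tx":0,"ty":0,"tz":-0.2,"ax":0,"ay":0,"az":0,"jaw":0.55},{"tx":0,"ty":0,"tz":-0.5,"ax":0,"ay":0,"az":0,"jaw":0.55},{"tx":0,"ty":0,"tz":-0.8,"ax":0,"ay":0,"az":0,"jaw":0.55},{"tx":0,"ty":0,"tz":-0.8,"ax":0,"ay":0,"az":0,"jaw":0.55},{"tx":0,"ty":0,"tz":-0.3,"ax":0,"ay":0,"az":0,"jaw":0.55}]}}

```text
clock: 9.43
eef_pos: [0.4823, 0.1546, 0.2942]
ee_rot: [2.493, 1.908, 0.007]
force: [-0.7, -0.4, -0.8]
gripper_width: 0.0468
gripper_force: 0.0
```

{"api": "carry_out", "payload": {"rows": [{"tx":0,"ty":0,"tz":0,"ax":0,"ay":0,"az":0,"jaw":0.55},{"tx":0,"ty":0,"tz":0,"ax":0,"ay":0,"az":0,"jaw":0.55}]}}

```text
clock: 9.68
eef_pos: [0.4811, 0.1536, 0.2892]
ee_rot: [-2.495, -1.908, 0.003]
force: [-0.4, 0.1, -0.3]
gripper_width: 0.047
gripper_force: 0.0
```

```bash
python3 - <<'E'
from h import *
c=snap('wrist'); P=cloud(c)
def cap(n,c):
    P=cloud(c).reshape(-1,3); m=(np.hypot(P[:,0]-.483,P[:,1]-.1517)<.025)&(P[:,2]>.112)&(P[:,2]<.128); q=P[m]; print(n,m.sum(),(q.min(0)+q.max(0))/2 if m.sum() else '',np.median(q,0) if m.sum() else '',q[:,2].max() if m.sum() else '')
cap('wrist',c); cap('scene',snap('scene')); cap('top',snap('top'))
d=dot(c,187,60); i=c['image'].astype(int); m=(i[...,0]>120)&(i[...,1]<75)&(i[...,2]<75); v,u=np.where(m); print('dot',len(u),u.mean(),v.mean(),plane(c,u.mean(),v.mean(),.129),P[v,u].mean(0))
cv2.imwrite('pics/w8.png',cv2.resize(c['image'][:,:,::-1],None,fx=1.5,fy=1.5))
go(.455,.2105,.25,-15)
E
```

```text
wrist 467 [0.48232641 0.15272143 0.11750293] [0.48254465 0.1536369  0.12081812] 0.12294483041565127
scene 65 [0.48151349 0.15138875 0.11754997] [0.48105764 0.15321461 0.1190958 ] 0.12293397525387874
top 30 [0.4805266  0.14896093 0.11975594] [0.48071716 0.14953604 0.12036003] 0.12586484198452422
dot 205 190.01463414634145 143.45853658536586 [0.4450841  0.20608186 0.129     ] [0.4369701  0.20268446 0.1263284 ]
at [0.4811 0.1537 0.2891] yaw -15.2 shift [ 0.8   -0.666  0.653] turn [-0.012  0.005 -0.016]
```

View pics/w8.png

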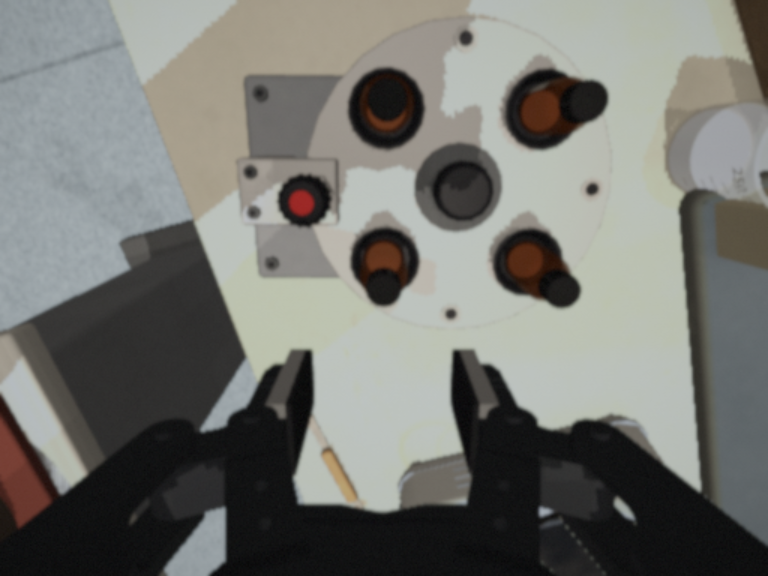

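All 10 pictures are now used. The sample stands in the nest (cap (384,288), cap top 0.121, which is fully down), and the knob's red dot is at (301,203). From here I use numbers only.

```bash
python3 - <<'E'
from h import *
A=dict(np.load('wA.npz'));c=dict(np.load('wrist.npz'))
d=dot(c,201,135); print(d); u=d[0][0]; print('dot',plane(c,*u,.129),'tri',tri(ray(c,*u),ray(A,51.19,19.92)))
P=cloud(c).reshape(-1,3); m=(np.hypot(P[:,0]-.455,P[:,1]-.2105)<.03)&(P[:,2]>.11)&(P[:,2]<.14); q=P[m]; print(m.sum(),(q.min(0)+q.max(0))/2,np.percentile(q,[1,50,99],axis=0))
t=q[q[:,2]>.122]; print('top mid',(t.min(0)+t.max(0))/2,t.mean(0))
S=dict(np.load('scene.npz')); d=dot(S,242,281); print(d and plane(S,*d[0][0],.129))
T=dict(np.load('top.npz')); P=cloud(T).reshape(-1,3); m=(np.hypot(P[:,0]-.453,P[:,1]-.2095)<.03)&(P[:,2]>.117)&(P[:,2]<.14);print('top',P[m].mean(0))
E
```

```text
[([200.54, 134.75], [193, 127, 16, 16, 194])]
dot [0.45488271 0.21024935 0.129     ] tri (array([0.45519837, 0.21036308, 0.13040899]), np.float64(6.184787450092444e-05))
1004 [0.4555396  0.2105608  0.12272166] [[0.44363134 0.19845493 0.11513855]
 [0.45685093 0.21145367 0.12959914]
 [0.46822669 0.22339857 0.13147613]]
top mid [0.45539632 0.21055133 0.12760827] [0.4562364  0.21106612 0.12923885]
[0.45549958 0.20986255 0.129     ]
top [nan nan nan]<stdin>:7: RuntimeWarning: Mean of empty slice.
  ret = um.true_divide(
```

```bash
python3 - <<'E'
from h import *
c=dict(np.load('wrist.npz')); k=np.array([.455,.2103])
P=cloud(c).reshape(-1,3)
def mid(x,y,r,lo,hi):
    m=(np.hypot(P[:,0]-x,P[:,1]-y)<r)&(P[:,2]>lo)&(P[:,2]<hi); q=P[m]; return ((np.percentile(q,2,axis=0)+np.percentile(q,98,axis=0))/2).round(4)
hub=mid(.542,.184,.03,.066,.076)
e=nest(c,258,72); b3=plane(c,*e[0],.054); b3c=mid(b3[0],b3[1],.03,.112,.125)
s=mid(.482,.152,.02,.116,.125)
print('hub',hub,'b3 nest',e,b3,'b3 cap',b3c,'sample cap',s)
n=np.array([.483,.1517])
for a in(hub,b3,b3c,n,s): print(a[:2],np.linalg.norm(a[:2]-k).round(4),np.linalg.norm(a[:2]-hub[:2]).round(4))
E
```

```text
hub [0.5435 0.1866 0.0702] b3 nest ((257.029541015625, 71.76695251464844), (48.57087326049805, 52.148685455322266), 2.009361982345581) [0.50947199 0.24708764 0.054     ] b3 cap [0.5095 0.2467 0.1209] sample cap [0.4824 0.1527 0.1197]
[0.5435 0.1866] 0.0916 0.0
[0.50947199 0.24708764] 0.0657 0.0694
[0.5095 0.2467] 0.0655 0.0691
[0.483  0.1517] 0.0649 0.0698
[0.4824 0.1527] 0.0638 0.0699
```

The knob is at about (0.4545,0.2106) after removing the roughly 1 mm tool-y bias. Its top measures 0.130, and two views plus the scene camera agree on it. It lies 65 mm from both neighbouring nests, 4 mm less than the stated 69 mm. The jaw clearance and the pad width cover that difference.

{"api": "carry_out", "payload": {"rows": [{"tx":0.4,"ty":-0.34,"tz":0,"ax":0,"ay":0,"az":0,"jaw":0.6},{"tx":0.4,"ty":-0.34,"tz":0,"ax":0,"ay":0,"az":0,"jaw":0.6},{"tx":0,"ty":0,"tz":0.5,"ax":0,"ay":0,"az":0,"jaw":0.6},{"tx":0,"ty":0,"tz":0.3,"ax":0,"ay":0,"az":0,"jaw":0.6},{"tx":0,"ty":0,"tz":0,"ax":0,"ay":0,"az":0,"jaw":0.6}]}}

```text
clock: 10.45
eef_pos: [0.4542, 0.2101, 0.2408]
ee_rot: [-2.495, -1.907, 0.005]
force: [0.0, -0.1, 1.1]
gripper_width: 0.0515
gripper_force: 0.0
```

```bash
python3 - <<'E'
from h import *
c=snap('wrist'); p,r=tool(); P=cloud(c).reshape(-1,3)
m=(np.hypot(P[:,0]-.455,P[:,1]-.2105)<.03)&(P[:,2]>.12)&(P[:,2]<.136); q=r.inv().apply(P[m]-p); print(m.sum(),'knob in tool',np.percentile(q,[2,50,98],axis=0).round(4))
i=c['image'].astype(int); mm=(i[...,0]>120)&(i[...,1]<75)&(i[...,2]<75); mm[:,:150]=0; v,u=np.where(mm)
if len(u): print(len(u),u.mean(),v.mean(),r.inv().apply(plane(c,u.mean(),v.mean(),.129)-p))
go(.4545,.2106,.172,-15)
E
```

```text
1274 knob in tool [[-0.0098 -0.0112  0.1108]
 [ 0.0028  0.0007  0.1124]
 [ 0.013   0.0125  0.1205]]
284 255.0105633802817 218.31690140845072 [-0.0006074   0.00069517  0.11298732]
at [0.4547 0.2105 0.242 ] yaw -15.2 shift [ 0.002 -0.002  1.166] turn [-0.009  0.003 -0.02 ]
```

Well centred: the knob is at (0,0.0007) in the tool frame. Descend and close.

{"api": "carry_out", "payload": {"rows": [{"tx":0,"ty":0,"tz":0.4,"ax":0,"ay":0,"az":0,"jaw":0.6},{"tx":0,"ty":0,"tz":0.4,"ax":0,"ay":0,"az":0,"jaw":0.6},{"tx":0,"ty":0,"tz":0.25,"ax":0,"ay":0,"az":0,"jaw":0.6},{"tx":0,"ty":0,"tz":0.1,"ax":0,"ay":0,"az":0,"jaw":0.6},{"tx":0,"ty":0,"tz":0,"ax":0,"ay":0,"az":0,"jaw":0.6}]}}

```text
clock: 11.12
eef_pos: [0.455, 0.211, 0.1737]
ee_rot: [-2.495, -1.909, -0.0]
force: [-0.5, -0.4, -0.2]
gripper_width: 0.0512
gripper_force: 0.0
```

{"api": "carry_out", "payload": {"rows": [{"tx":0,"ty":0,"tz":0,"ax":0,"ay":0,"az":0,"jaw":0.4},{"tx":0,"ty":0,"tz":0,"ax":0,"ay":0,"az":0,"jaw":0.25},{"tx":0,"ty":0,"tz":0,"ax":0,"ay":0,"az":0,"jaw":0.2},{"tx":0,"ty":0,"tz":0,"ax":0,"ay":0,"az":0,"jaw":0.2},{"tx":0,"ty":0,"tz":0,"ax":0,"ay":0,"az":0,"jaw":0.2}], "grip_force": 60}}

```text
clock: 11.75
eef_pos: [0.4546, 0.2113, 0.1744]
ee_rot: [2.495, 1.909, 0.0]
force: [-4.8, 0.1, 8.7]
gripper_width: 0.0239
gripper_force: 58.5
```

{"api": "carry_out", "payload": {"rows": [{"tx":0,"ty":0,"tz":-0.05,"ax":0,"ay":0,"az":0,"jaw":0.2},{"tx":0,"ty":0,"tz":-0.05,"ax":0,"ay":0,"az":0,"jaw":0.2},{"tx":0,"ty":0,"tz":-0.05,"ax":0,"ay":0,"az":0,"jaw":0.2},{"tx":0,"ty":0,"tz":0,"ax":0,"ay":0,"az":0,"jaw":0.2},{"tx":0,"ty":0,"tz":0,"ax":0,"ay":0,"az":0,"jaw":0.2}], "grip_force": 60}}

```text
clock: 12.38
eef_pos: [0.4545, 0.2112, 0.1823]
ee_rot: [-2.494, -1.909, 0.0]
force: [-0.8, 5.9, -8.4]
gripper_width: 0.0234
gripper_force: 59.3
```

{"api": "carry_out", "payload": {"rows": [{"tx":0,"ty":0,"tz":-0.05,"ax":0,"ay":0,"az":0,"jaw":0.2},{"tx":0,"ty":0,"tz":-0.04,"ax":0,"ay":0,"az":0,"jaw":0.2},{"tx":0,"ty":0,"tz":0,"ax":0,"ay":0,"az":0,"jaw":0.2},{"tx":0,"ty":0,"tz":0,"ax":0,"ay":0,"az":0,"jaw":0.2}]}}

```text
clock: 12.88
eef_pos: [0.4545, 0.2112, 0.1875]
ee_rot: [-2.494, -1.909, 0.0]
force: [0.3, 6.2, -10.8]
gripper_width: 0.0233
gripper_force: 59.3
```

{"api": "carry_out", "payload": {"rows": [{"tx":0,"ty":0,"tz":-0.03,"ax":0,"ay":0,"az":0,"jaw":0.2},{"tx":0,"ty":0,"tz":0,"ax":0,"ay":0,"az":0,"jaw":0.2},{"tx":0,"ty":0,"tz":0,"ax":0,"ay":0,"az":0,"jaw":0.2}]}}

```text
clock: 13.25
eef_pos: [0.4545, 0.2112, 0.1892]
ee_rot: [-2.494, -1.909, 0.0]
force: [0.3, 5.8, -11.3]
gripper_width: 0.0238
gripper_force: 59.3
```

```bash
python3 - <<'E'
from h import *
for n,u,v in (('scene',242,275),('wrist',255,250)):
    c=snap(n); P=cloud(c); d=dot(c,u,v); print(n,d)
    if d:
        x,y=map(int,map(round,d[0][0])); print(P[y-1:y+2,x-1:x+2].reshape(-1,3).mean(0))
        if n=='scene':
            o,dd=ray(c,*d[0][0]); t=(.4550-o[0])/dd[0]; print('ray at x',o+dd*t,'at y',o+dd*(.2105-o[1])/dd[1])
E
```

```text
scene [([241.0, 278.5], [240, 278, 3, 2, 4])]
[0.45652525 0.21241775 0.14349658]
ray at x [0.455      0.21517645 0.14636223] at y [0.45763987 0.2105     0.13826705]
wrist []
```

{"api": "carry_out", "payload": {"rows": [{"tx":0,"ty":0,"tz":-0.02,"ax":0,"ay":0,"az":0,"jaw":0.2},{"tx":0,"ty":0,"tz":0,"ax":0,"ay":0,"az":0,"jaw":0.2},{"tx":0,"ty":0,"tz":0,"ax":0,"ay":0,"az":0,"jaw":0.2}]}}

```text
clock: 13.72
eef_pos: [0.4545, 0.2112, 0.1898]
ee_rot: [-2.494, -1.909, 0.0]
force: [4.4, 7.9, -20.0]
gripper_width: 0.0234
gripper_force: 60.9
```

{"api": "carry_out", "payload": {"rows": [{"tx":0,"ty":0,"tz":-0.015,"ax":0,"ay":0,"az":0,"jaw":0.2},{"tx":0,"ty":0,"tz":0,"ax":0,"ay":0,"az":0,"jaw":0.2},{"tx":0,"ty":0,"tz":0,"ax":0,"ay":0,"az":0,"jaw":0.2}]}}

```text
clock: 14.1
eef_pos: [0.4545, 0.2111, 0.1899]
ee_rot: [-2.493, -1.908, 0.0]
force: [8.3, 9.3, -29.4]
gripper_width: 0.0238
gripper_force: 61.0
```

The hard stop is reached: force jumps while z stays put. I'll ease back slightly, check the sample and hand in.

{"api": "carry_out", "payload": {"rows": [{"tx":0,"ty":0,"tz":0.015,"ax":0,"ay":0,"az":0,"jaw":0.2},{"tx":0,"ty":0,"tz":0,"ax":0,"ay":0,"az":0,"jaw":0.2},{"tx":0,"ty":0,"tz":0,"ax":0,"ay":0,"az":0,"jaw":0.2},{"tx":0,"ty":0,"tz":0,"ax":0,"ay":0,"az":0,"jaw":0.2}]}}

```text
clock: 14.6
eef_pos: [0.4545, 0.2112, 0.1898]
ee_rot: [-2.494, -1.908, 0.0]
force: [3.7, 7.8, -18.9]
gripper_width: 0.0233
gripper_force: 62.0
```

```bash
python3 - <<'E'
from h import *
P=cloud(snap('wrist')).reshape(-1,3)
for n,x,y in(('sample',.4823,.1527),('b3',.5095,.2467)):
    m=(np.hypot(P[:,0]-x,P[:,1]-y)<.016)&(P[:,2]>.116)&(P[:,2]<.126); q=P[m]
    print(n,m.sum(),((np.percentile(q,2,axis=0)+np.percentile(q,98,axis=0))/2).round(4) if m.sum() else '')
P=cloud(snap('scene')).reshape(-1,3); m=(np.hypot(P[:,0]-.482,P[:,1]-.152)<.025)&(P[:,2]>.112)&(P[:,2]<.128); q=P[m]; print('scene',m.sum(),q.max(0) if m.sum() else '')
s=robot.state(); print(s['eef_pos'],s['force'],s['gripper_force'])
E
```

```text
sample 0 
b3 1435 [0.509  0.2472 0.1197]
scene 0 
[0.4544854  0.21116717 0.18976123] [  4.48225498   7.73465151 -20.0508107 ] 62.015968803316355
```

```bash
python3 -c "
from h import *
print(robot.job_done())"
```

```text
the job is handed in; nothing more can be done
None
```

I set the sample down fully in the empty nest with about 3 N and released it. The gripper now holds the plunger knob up against its stop, pulling at about 19 N, and I handed the job in at about 15 s. Bottle_3 hasn't moved, so the table hasn't turned. The gripper hid the sample from view at the end, so its last check was before I took the knob.

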